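Clamp a test tile in the carving jig

TASK

Get the test tile ready for carving: lay it flat in the jig's bed between the four low corner stops. Then swing the clamp arm back over the tile until it meets its stop, and screw its knurled knob down clockwise until it stops tight, so the tile is held firmly. Leave the clay stamp and the green tumbler where they stand.

Things in the scene. Friction and masses are not known exactly. Their poses are not given: they have to be found in the camera images.
- test_tile: Flat fired test tile, 56 x 41 x 9 mm, half of it glazed white, about 60 g, the only tile lying on the table; it lies flat near the jig. Origin: centre of its underside; x along its 56 mm length, y across its 41 mm width, z up.
- jig: Grey cast base plate of the carving jig, fixed to the table, 92 (x) x 210 (y) x 14 mm high. Origin: centre of its underside; z up. A post for the clamp arm stands at (0, +60 mm); the tile's bed is centred at (0, -50 mm) on the plate's upper face. The tile goes there with its 56 mm length along the jig's x, either way round.
- tile_bed (a point): Centre of the bed on the base plate's upper face, 14 mm above the table; axes as the jig's. Four steel corner stops, 5 mm high, leave a space of 62 (along x) by 47 mm (along y) between them; each covers about 8 mm of both edges at its corner, so the middle 45 mm of each 62 mm side is open for fingers.
- swing_arm (a joint): Angle of the steel clamp arm about the vertical post at (0, +60 mm) of the jig: 0 = over the bed against its hard stop (the arm points along the jig's -y), growing counterclockwise seen from above as it swings open, away from the robot, up to 1.6. Stiff: it takes about 0.4 Nm (3 N at its end) and stays where it is left.
- bar_end (a point): Centre of the rounded free end of the arm (end radius 11 mm), 152 mm from the post axis; the arm is a flat bar 22 mm wide, its underside 45 mm and top 57 mm above the table. Its bare end beyond the knob can be pushed sideways or pinched. The point's -y points outward along the arm.
- clamp_knob (a joint): Turn of the clamp knob on the arm, growing as it is turned clockwise seen from above: 0 = fully up, 4.5 = hard stop, screwed right down (2 mm lower per radian). It turns at about 0.08 Nm, about 0.11 Nm near the end: its sprung foot meets the tile at about 3 rad and presses harder from there, to about 10 N at the stop. It does not turn back by itself.
- knob_grip (a point): On the axis of the black knurled knob, at half its height; z up, turns with the knob. The knob is 36 mm in diameter (38 mm over the ribs) and 23 mm high, 110 mm from the post axis and 42 mm from bar_end; this point is 79 mm above the table with the knob fully up, 70 mm when screwed down. A white line on its top shows its turn.
- foot_face (a point): Centre of the lower face of the round rubber foot (diameter 22 mm) under the knob; 29 mm above the table with the knob fully up, moving down with it; once on the tile (upper face 23 mm above the table) the foot springs back into the spindle.
- foot: The same rubber foot as a part, pressing the tile when the knob is screwed down; its origin is on the knob axis at the underside of the arm.
- clay_stamp: Small pink clay stamp, waisted, 23 x 23 x 50 mm, standing loose on the table; leave alone. Origin: centre of its underside.
- green_tumbler: Green pottery tumbler, diameter 65, height 84 mm, standing loose on the table; leave alone. Origin: centre of its underside.
Mind the look-alikes: they are no part of the job. Several things have the shape of the test_tile; the one meant has the colours described above.

How it is judged:
By the outcome, as a careful person would: the job done as asked, in the order asked, and still so for the second after the job is handed in, with the robot touching nothing.
It also fails if it takes over 72 s, if anything falls off the work surface, if the arm or the gripper's body presses on something with over 40 N, if the wrist force passes 120 N, or if a joint passes its speed limit or range.

ROBOT

A 6-joint arm with a two-finger parallel gripper is mounted at the origin on a cart in front of the work surface, level with it; the furniture and walls round the work are solid. World frame = base frame: x ahead of the robot, y to its left, z up, the work surface at z = 0. Lengths are in m, angles in degrees, forces in N, time in s.
With the tool pointing down it reaches from about 0.375 to 0.9 m from the base axis. Payload 3.1 kg.
Tool frame: the origin (TCP) lies on the centre line of the jaws, within the pads' length; the fingertips stand 11 mm ahead of it and the grasp point (between the pads) lies 8 mm behind it; z points along the fingers, y is the direction in which the jaws open and shut (so a half turn about z gives the same grasp; the last joint's range is limited). The gripper opens to 87 mm and grips with 3 to 60 N. Pads are 19 mm wide; open, the fingers measure 117 mm over their backs; the gripper's body (75 mm by 190 mm) begins 51 mm behind the grasp point.
Start: joints at [-84.311, 30.224, 82.088, -0, 67.689, -10.227], TCP at [0.171, -0.601, 0.234] pointing down, gripper open.
Joint ranges: [-176.69, 176.69], [-43.24, 126.21], [12.49, 139.97], [-82, 262], [0, 151.66], [-163.58, 163.58]. Speed limits (degrees/s): [159.86, 159.86, 180, 180, 180, 180].

INTERFACE

Orientations are given as [roll, pitch, yaw] about the fixed x, y, z axes, in that order (R = Rz(yaw) Ry(pitch) Rx(roll)).
In Python, from plant import r gives the robot as it stands. The module is installed in compiled form; this text tells all that it offers.
- The arm moves only by the shell command python3 -m crank 'ROWS' [FORCE]. ROWS is JSON, a list of rows, each a list of 7 numbers: the shift along the tool's x, y, z in cm, then the turn, a rotation vector about the tool's x, y, z in rad, then the finger opening in cm, from 0 to 8.7. A call has 1 to 12 rows; each row shifts and turns the commanded pose from where the row before left it, along the tool's axes as they then stand; what a row does not reach is not made up. A row lasts 1/10 s, in which the tool goes at most 50 mm and 8.59 degrees, less where a joint would pass 70% of its speed; a pose out of reach is approached as far as the arm can. A call with a gripper value outside its range is refused whole. The fingers move at their own pace and stop on an object; FORCE is the grip in N (left out, the last holds). Time passes only in rows, so rows that do not move let the fingers close. It gives the time, the measured TCP pose, the force and the opening at its end, in the units of the state.
- r.read_state(): the state, without advancing time (a new reading comes with each control period).
- r.read_camera(name): name is "scene" or "top" or "wrist"; returns (picture, depth): 400x640x3 uint8, red, green, blue; 400x640 float32, m along the optical axis (not along the pixel's ray), 0 where there is no reading.
- r.camera_model(name): a dict with "fx", "fy", "cx", "cy" (pixels), "extrinsics" (4x4, takes a point from world to camera coordinates); the wrist camera has in their place "tool_from_camera" (4x4, takes a point from camera to tool coordinates, whose origin is the TCP and whose axes are the flange's). Camera axes: x right, y down, z forward; pixel columns grow to the right and rows downward; lengths in m; the calibration is good to about 2 mm. The wrist camera is an equidistant fisheye: a pixel r from the principal point sees the ray r / f radians off the axis. A picture is of the moment at which its call begins: read the wrist's pose just before it. camera_model takes no time and is no camera call.
- r.close_job(): hands the job in, once; it reports no verdict.
Trained networks look in the newest picture that a camera, given by its name, has taken for a name from the list of things; names that differ only in an ending like _2 or _b are one class to them, and where a whole thing is asked for, a point or a joint stands for the part that bears it (a point fixed in the world has none). Each returns a list of dicts, best first, with "confidence" (0 to 1); they miss things now and then, are a little off and sometimes report something else, mostly with a low value. They report only what shows in the picture. A call takes as long as a camera call. They do not tell look-alikes from the thing itself.
- r.spot_in(camera, label): "pixel" ([column, row] in pixels, amid what is visible of it).
- r.spot_point(camera, label): "pixel" ([column, row] in pixels: a listed point, or the origin of a listed thing).
The state is a dict: "time": time; "joint_pos": joint angles; "joint_vel": joint speeds; "effort": joint torques, N m; "ee_pos": TCP position; "ee_rot": TCP orientation; "ft_force": force on the tool from outside, world axes, zero at the start; "torque": the same for the moment, N m; "gripper_width": finger opening in m.
Only numpy, scipy, OpenCV 4.12 (cv2) and the standard library are available. Lean on these libraries where they do the work, as an engineer would, in place of code of your own. Each camera call takes 0.05 s, during which the arm holds its last target. There are 200 camera calls.

## Working session

There is one attempt and no reset: what is moved stays moved. The work goes in short steps, Python scripts to look and compute and a shell command to move; the robot and the scene stay as the last step left them, time stands still between calls to the robot, and variables do not carry over. Pictures are saved under pics/ and viewed, about 8 in all and at most 12, crops included, and the job is handed in when it is done.

```bash
mkdir -p pics
cat > h.py <<'E'
import numpy as np, cv2
from plant import r
from scipy.spatial.transform import Rotation as R
def look(name,fn=None):
    p,d=r.read_camera(name)
    if fn: cv2.imwrite('pics/'+fn,p[:,:,::-1])
    return p,d
def world(name,px,d):
    m=r.camera_model(name);u,v=px;E=np.array(m['extrinsics'])
    z=np.median([x for x in d[int(v)-1:int(v)+2,int(u)-1:int(u)+2].ravel() if x>0])
    c=np.array([(u-m['cx'])/m['fx']*z,(v-m['cy'])/m['fy']*z,z,1])
    return (np.linalg.inv(E)@c)[:3]
def T():
    s=r.read_state();M=np.eye(4);M[:3,:3]=R.from_euler('xyz',s['ee_rot'],degrees=True).as_matrix();M[:3,3]=s['ee_pos'];return M
def atz(name,px,z,M=None):
    m=r.camera_model(name);u,v=px
    if name=='wrist':
        a=np.array([u-m['cx'],v-m['cy']]);q=np.hypot(*a);th=q/m['fx'];ray=np.r_[a/max(q,1e-9)*np.sin(th),np.cos(th)]
        W=M@np.array(m['tool_from_camera'])
    else:
        ray=np.array([(u-m['cx'])/m['fx'],(v-m['cy'])/m['fy'],1]);W=np.linalg.inv(np.array(m['extrinsics']))
    o=W[:3,3];dd=W[:3,:3]@ray
    return o+dd*(z-o[2])/dd[2]
E
python3 - <<'E'
from h import *
a,da=look('scene','s1.png');b,db=look('top','t1.png')
for c,d in(('scene',da),('top',db)):
  for l in ['test_tile','jig','tile_bed','bar_end','knob_grip','clay_stamp','green_tumbler','foot_face','swing_arm']:
    for o in r.spot_point(c,l)[:4]:
      u,v=o['pixel']
      try:w=world(c,(u,v),d).round(3)
      except Exception as e:w=None
      print(c,l,np.round([u,v]),round(o['confidence'],2),w)
print(r.read_state())
E
```

```text
scene test_tile [308. 149.] 0.72 [ 0.732 -0.064  0.011]
scene test_tile [388. 157.] 0.69 [ 0.541 -0.195  0.008]
scene test_tile [333. 173.] 0.61 [ 0.611 -0.036  0.009]
scene jig [353. 212.] 0.96 [0.474 0.046 0.014]
scene tile_bed [365. 199.] 0.66 [ 0.482 -0.012  0.014]
scene bar_end [315. 171.] 0.63 [0.593 0.061 0.09 ]
scene knob_grip [316. 174.] 0.51 [0.583 0.066 0.089]
scene knob_grip [390. 158.] 0.29 [ 0.536 -0.199  0.007]
scene clay_stamp [422. 180.] 0.43 [ 0.413 -0.177  0.012]
scene green_tumbler [290. 298.] 0.73 [0.392 0.355 0.058]
scene foot_face [291. 299.] 0.16 [0.389 0.355 0.057]Traceback (most recent call last):
  File "<stdin>", line 5, in <module>
ValueError: it knows: bar_end, clay_stamp, foot, foot_face, green_tumbler, jig, knob_grip, test_tile, tile_bed
```

View pics/s1.png

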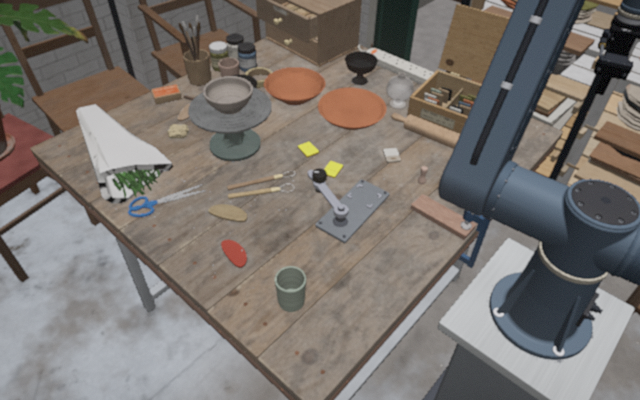

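View pics/t1.png

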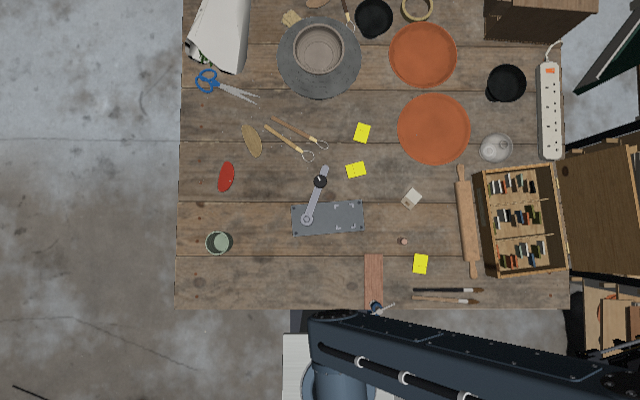

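The scene view shows the white/cream tile at (391,156), with the jig at (353,210) and the arm swung open. In the top view the tile is at (412,198), the post at (307,219), the bed around (346,214) and the knob at (320,182). The yellow tiles are decoys.

Run:
```python
from h import *
b,db=look('top')
for l in ['test_tile','jig','tile_bed','bar_end','knob_grip','clay_stamp','green_tumbler']:
    for o in r.spot_point('top',l)[:4]:
      print(l,np.round(o['pixel']),round(o['confidence'],2),world('top',o['pixel'],db).round(3))
for n,p,z in [('tile',(412,198),.009),('c1',(292,202),.014),('c2',(363,200),.014),('c3',(363,233),.014),('c4',(293,236),.014),('post',(307,219),.057),('end',(323,168),.057),('stamp',(403,241),.05)]: print(n,atz('top',p,z).round(3))
s=r.read_state();print(s['ee_pos'],s['ee_rot'],s['time'],s['ft_force']); print(r.camera_model('wrist'))
cv2.imwrite('pics/t2.png',cv2.resize(b[140:260,270:450,::-1],None,fx=4,fy=4,interpolation=cv2.INTER_CUBIC))
```

```text
test_tile [409. 201.] 0.75 [ 0.534 -0.209  0.007]
test_tile [422. 264.] 0.73 [ 0.351 -0.245  0.009]
test_tile [357. 132.] 0.71 [ 0.737 -0.055  0.008]
test_tile [356. 169.] 0.61 [ 0.627 -0.053  0.011]
jig [325. 216.] 0.9 [0.487 0.038 0.011]
tile_bed [346. 218.] 0.93 [ 0.483 -0.021  0.014]
bar_end [326. 167.] 0.89 [0.624 0.037 0.056]
knob_grip [318. 182.] 0.71 [0.578 0.059 0.089]
clay_stamp [319. 182.] 0.58 [0.579 0.058 0.088]
clay_stamp [400. 241.] 0.41 [ 0.417 -0.178  0.013]
green_tumbler [224. 243.] 0.97 [0.409 0.329 0.006]
tile [ 0.542 -0.216  0.009]
c1 [0.528 0.135 0.014]
c2 [ 0.535 -0.072  0.014]
c3 [ 0.439 -0.071  0.014]
c4 [0.43  0.131 0.014]
post [0.478 0.09  0.057]
end [0.622 0.046 0.057]
stamp [ 0.418 -0.18   0.05 ]
[ 0.17142339 -0.60100153  0.2335542 ] [-1.79999225e+02 -1.51195151e-03  1.59146681e+01] 0.9 [-0.21389327  0.52181638  0.08569137]
{'fx': 309.70691628693146, 'fy': 309.70691628693146, 'cx': 319.41601770804544, 'cy': 197.4501401616742, 'tool_from_camera': array([[ 1.07338115e-03, -9.52609718e-01, -3.04193315e-01,
         8.43754095e-02],
       [ 9.99999083e-01,  1.27370259e-03, -4.60106420e-04,
        -3.12179169e-04],
       [ 8.25753659e-04, -3.04192542e-01,  9.52610212e-01,
        -1.50420370e-01],
       [ 0.00000000e+00,  0.00000000e+00,  0.00000000e+00,
         1.00000000e+00]])}
```

View pics/t2.png

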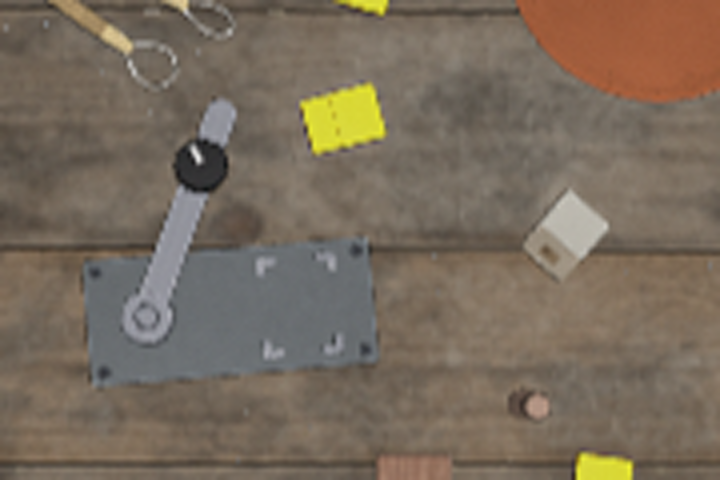

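```bash
python3 -m crank '[[4.19,-2.45,0.3,0,0,0,8.7],[4.19,-2.45,0.3,0,0,0,8.7],[4.19,-2.45,0.3,0,0,0,8.7],[4.19,-2.45,0.3,0,0,0,8.7],[4.19,-2.45,0.3,0,0,0,8.7],[4.19,-2.45,0.3,0,0,0,8.7],[4.19,-2.45,0.3,0,0,0,8.7],[4.19,-2.45,0.3,0,0,0,8.7],[4.19,-2.45,0.3,0,0,0,8.7],[4.19,-2.45,0.3,0,0,0,8.7],[4.19,-2.45,0.3,0,0,0,8.7]]' 40
python3 -m crank '[[0,0,0,0,0,0.142,8.7],[0,0,0,0,0,0.142,8.7],[0,0,0,0,0,0.142,8.7],[0,0,0,0,0,0.142,8.7],[0,0,0,0,0,0.142,8.7],[0,0,0,0,0,0.142,8.7],[0,0,0,0,0,0.142,8.7],[0,0,0,0,0,0,8.7]]'
cat > seg.py <<'E'
from h import *
M=T();p,d=look('wrist','w1.png');np.save('M1.npy',M)
for l in ['test_tile','jig','tile_bed','knob_grip','bar_end','clay_stamp']:
    for o in r.spot_point('wrist',l)[:3]:
      z={'test_tile':0,'jig':0,'tile_bed':.014,'knob_grip':.079,'bar_end':.051,'clay_stamp':0}[l]
      print(l,np.round(o['pixel']),round(o['confidence'],2),atz('wrist',o['pixel'],z,M).round(4))
print(M.round(3))
E
python3 seg.py
```

```text
time: 2.0
ee_pos: [0.5421, -0.2139, 0.2007]
ee_rot: [180.0, -0.0, 15.9]
ft_force: [0.4, -1.7, -0.3]
gripper_width: 0.087
time: 2.8
ee_pos: [0.5408, -0.2155, 0.2006]
ee_rot: [-180.0, -0.0, -41.0]
ft_force: [-0.1, 0.3, -0.1]
gripper_width: 0.0869
test_tile [179. 209.] 0.88 [ 0.627  -0.0483  0.    ]
test_tile [315. 175.] 0.77 [ 0.5433 -0.2109  0.    ]
test_tile [134. 138.] 0.59 [ 0.7371 -0.0688  0.    ]
jig [222. 310.] 0.96 [0.4831 0.0268 0.    ]
tile_bed [233. 298.] 0.56 [ 0.4907 -0.0153  0.014 ]
bar_end [233. 295.] 0.45 [ 0.5066 -0.0468  0.051 ]
clay_stamp [362. 259.] 0.72 [ 0.4201 -0.183   0.    ]
[[ 0.754 -0.656  0.     0.541]
 [-0.656 -0.754 -0.    -0.215]
 [ 0.    -0.    -1.     0.201]
 [ 0.     0.     0.     1.   ]]
```

View pics/w1.png

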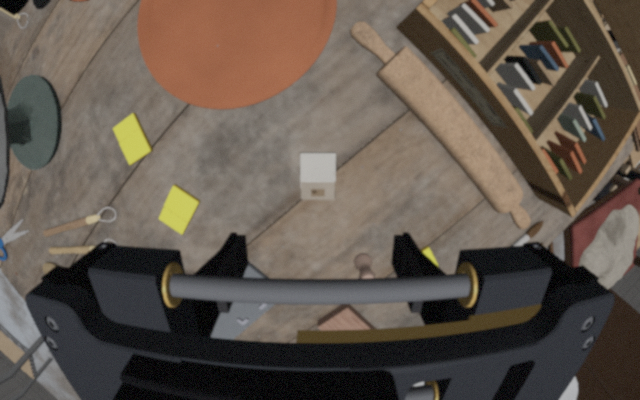

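The wrist view shows the tile squarely at columns 300–336, rows 152–200, white half on top, and my yaw is nearly aligned with it. The stamp at (365,265) is clear. I'll refine the numbers.

Run:
```python
from h import *
M=np.load('M1.npy');p=cv2.imread('pics/w1.png')
roi=p[140:215,285:352].astype(np.uint8)
g=cv2.GaussianBlur(cv2.cvtColor(roi,cv2.COLOR_BGR2GRAY),(3,3),0)
t,m=cv2.threshold(g,0,255,cv2.THRESH_OTSU)
m=cv2.morphologyEx(m,cv2.MORPH_CLOSE,np.ones((7,7)))
n,L,S,C=cv2.connectedComponentsWithStats(m);k=1+np.argmax(S[1:,4]);print(t,S[k])
ys,xs=np.where(L==k)
w=np.array([atz('wrist',(x+285,y+140),.009,M)[:2] for x,y in zip(xs,ys)])
rect=cv2.minAreaRect((w*1000).astype(np.float32));print(rect)
c=np.r_[np.array(rect[0])/1000,.009];print('in tool',(np.linalg.inv(M)@np.r_[c,1]).round(4))
# height check by triangulation of tile centre: top + wrist
a0,a1=atz('top',(411.6,198.8),0),atz('top',(411.6,198.8),.02);b0=atz('wrist',(318,176),0,M);b1=atz('wrist',(318,176),.02,M)
print(a0,a1,b0,b1)
d=r.read_camera('wrist')[1];print('depth',d[176,318],d[176,280]); W=M@np.array(r.camera_model('wrist')['tool_from_camera'])
for u,v in((318,170),(318,182),(280,176)):
  m_=r.camera_model('wrist');a=np.array([u-m_['cx'],v-m_['cy']]);q=np.hypot(*a);th=q/m_['fx'];ray=np.r_[a/q*np.tan(th),1]*d[v,u];print((W@np.r_[ray,1])[:3].round(4))
```

```text
149.0 [  14   13   37   46 1367]
((543.0304565429688, -213.37664794921875), (40.81258010864258, 52.79443359375), 49.009273529052734)
in tool [ 3.000e-04 -3.000e-03  1.916e-01  1.000e+00]
[ 0.54067982 -0.21701024  0.        ] [ 0.53917121 -0.21221861  0.02      ] [ 0.54063337 -0.21255153  0.        ] [ 0.54426727 -0.21584256  0.02      ]
depth 0.35259634 0.36025432
[ 0.5473 -0.2184  0.0075]
[ 0.5364 -0.2089  0.0062]
[ 5.700e-01 -1.791e-01  3.000e-04]
```

```bash
python3 -m crank '[[0,-0.3,4.4,0,0,0,8.7],[0,0,4.4,0,0,0,8.7],[0,0,4.4,0,0,0,8.7],[0,0,3.5,0,0,0,8.7],[0,0,1.6,0,0,0,8.7],[0,0,0.4,0,0,0,8.7],[0,0,0,0,0,0,8.7]]' 30
python3 -m crank '[[0,0,0,0,0,0,3],[0,0,0,0,0,0,3],[0,0,0,0,0,0,3],[0,0,0,0,0,0,3],[0,0,0,0,0,0,3],[0,0,0,0,0,0,3],[0,0,0,0,0,0,3],[0,0,0,0,0,0,3]]' 30
```

```text
time: 3.9
ee_pos: [0.5424, -0.213, 0.0132]
ee_rot: [180.0, 0.1, -41.0]
ft_force: [0.9, -0.1, 0.1]
gripper_width: 0.0872
time: 4.7
ee_pos: [0.5427, -0.2132, 0.0136]
ee_rot: [180.0, -0.0, -41.0]
ft_force: [0.2, -0.5, 0.4]
gripper_width: 0.0397
```

```bash
python3 -m crank '[[0,0,-2,0,0,0,3],[0,0,-4.2,0,0,0,3],[0,0,-4.2,0,0,0,3],[0,0,-4.2,0,0,0,3],[0,0,-4,0,0,0,3],[-4.56,-0.89,0,0,0,0,3],[-4.56,-0.89,0,0,0,0,3],[-4.56,-0.89,0,0,0,0,3],[-4.56,-0.89,0,0,0,0,3],[-4.56,-0.89,0,0,0,0,3]]'
python3 -m crank '[[0,0,0,0,0,-0.131,3],[0,0,0,0,0,-0.131,3],[0,0,0,0,0,-0.131,3],[0,0,0,0,0,-0.131,3],[0,0,0,0,0,-0.131,3],[0,0,0,0,0,-0.131,3],[0,0,0,0,0,0,3],[0,0,0,0,0,0,3]]'
sed -i 's/w1.png/w2.png/;s/M1.npy/M2.npy/' seg.py; python3 seg.py
```

```text
time: 5.7
ee_pos: [0.3984, -0.0286, 0.1996]
ee_rot: [-180.0, 0.0, -41.1]
ft_force: [0.3, 0.5, -0.3]
gripper_width: 0.0398
time: 6.5
ee_pos: [0.3998, -0.0299, 0.1995]
ee_rot: [-180.0, 0.0, 3.8]
ft_force: [-0.1, -0.2, -1.4]
gripper_width: 0.0391
test_tile [475. 224.] 0.85 [ 0.349  -0.2417  0.    ]
test_tile [317. 248.] 0.63 [ 0.3057 -0.0329  0.    ]
jig [271. 100.] 0.67 [0.4826 0.0302 0.    ]
tile_bed [314.  96.] 0.72 [ 0.4897 -0.0173  0.014 ]
clay_stamp [447. 170.] 0.95 [ 0.4184 -0.1845  0.    ]
[[ 0.998  0.067 -0.     0.4  ]
 [ 0.067 -0.998  0.    -0.03 ]
 [-0.    -0.    -1.     0.2  ]
 [ 0.     0.     0.     1.   ]]
```

View pics/w2.png

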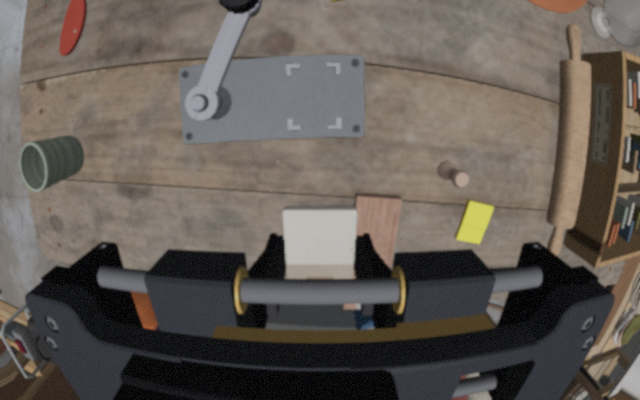

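The tile is held squarely, with its front edge at row 208, columns 284–356. The bed stops are at about (288,66), (340,66), (288,128) and (341,127), and the jig corners are visible.

Run:
```python
from h import *
M=np.load('M2.npy');Mi=np.linalg.inv(M)
W=lambda p,z:atz('wrist',p,z,M)
C=[W(p,.014) for p in((181,68),(362,55),(365,137),(183,143))]
print('jig corners',np.round(C,4).tolist(),'centre',np.mean(C,0).round(4))
for i,j in((0,1),(3,2)):
  v=C[i]-C[j];print('yaw',np.degrees(np.arctan2(-v[0],v[1])).round(2),np.linalg.norm(v).round(4))
S=[W(p,.018) for p in((287,66),(340,66),(341,127),(288,128))];print('stops',np.round(S,4).tolist(),np.mean(S,0).round(4))
zt=M[2,3]-.0046
for p in((284,208),(356,208),(282,262),(358,262)): print('tile edge tool',(Mi@np.r_[W(p,zt),1]).round(4))
p=cv2.imread('pics/w2.png');cv2.imwrite('pics/w2c.png',cv2.resize(p[40:155,170:375],None,fx=3.9,fy=3.9,interpolation=cv2.INTER_CUBIC))
```

```text
jig corners [[0.5197, 0.136, 0.014], [0.5388, -0.0653, 0.014], [0.4493, -0.0759, 0.014], [0.4322, 0.1318, 0.014]] centre [0.485  0.0317 0.014 ]
yaw 5.43 0.2022
yaw 4.71 0.2084
stops [[0.5204, 0.013, 0.018], [0.5239, -0.0425, 0.018], [0.4584, -0.0484, 0.018], [0.4536, 0.008, 0.018]] [ 0.4891 -0.0175  0.018 ]
tile edge tool [ 0.0288 -0.0193  0.0046  1.    ]
tile edge tool [0.0289 0.0191 0.0046 1.    ]
tile edge tool [-0.0042 -0.0219  0.0046  1.    ]
tile edge tool [-0.0042  0.0218  0.0046  1.    ]
```

View pics/w2c.png

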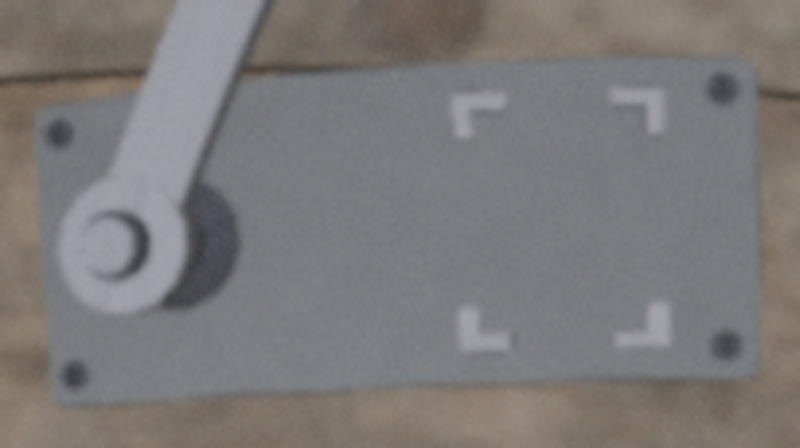

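```bash
python3 -m crank '[[0,0,3,0,0,-0.02,3],[0,0,3,0,0,0,3],[0,0,0,0,0,0,3],[0,0,0,0,0,0,3]]'
python3 - <<'E'
from h import *
M=np.load('M2.npy')
S=[atz('wrist',p,.018,M) for p in((285.4,64.4),(340.3,63.1),(341.8,128.5),(287.7,129.7))];print(np.round(S,4).tolist(),np.mean(S,0).round(4))
for i,j in((0,3),(1,2)):
  v=S[i]-S[j];print('yaw',np.degrees(np.arctan2(v[1],v[0])),np.linalg.norm(v))
for i,j in((0,1),(3,2)):
  v=S[i]-S[j];print('yaw',np.degrees(np.arctan2(-v[0],v[1])),np.linalg.norm(v))
M=T();np.save('M3.npy',M);p,d=look('wrist','w3.png');print(M.round(4))
for l in('tile_bed',): print([(o['pixel'],atz('wrist',o['pixel'],.014,M)) for o in r.spot_point('wrist',l)])
cv2.imwrite('pics/w3c.png',cv2.resize(p[0:130,230:400,::-1],None,fx=4.5,fy=4.5,interpolation=cv2.INTER_CUBIC))
E
```

```text
time: 7.25
ee_pos: [0.3998, -0.0299, 0.1395]
ee_rot: [-180.0, 0.1, 5.1]
ft_force: [-0.1, 0.6, 0.1]
gripper_width: 0.0393
[[0.5221, 0.0148, 0.018], [0.527, -0.0426, 0.018], [0.4569, -0.0494, 0.018], [0.4518, 0.0083, 0.018]] [ 0.4894 -0.0172  0.018 ]
yaw 5.338354145126554 0.07060168803017591
yaw 5.557949597040664 0.07049308727805707
yaw 4.957082246823728 0.05764191427066808
yaw 5.066817074616458 0.057911464015970374
[[ 9.960e-01  8.940e-02 -1.500e-03  3.998e-01]
 [ 8.940e-02 -9.960e-01  6.000e-04 -2.990e-02]
 [-1.400e-03 -7.000e-04 -1.000e+00  1.395e-01]
 [ 0.000e+00  0.000e+00  0.000e+00  1.000e+00]]
[([312.9, 93.4], array([ 0.49035124, -0.01533648,  0.014     ]))]
```

View pics/w3c.png

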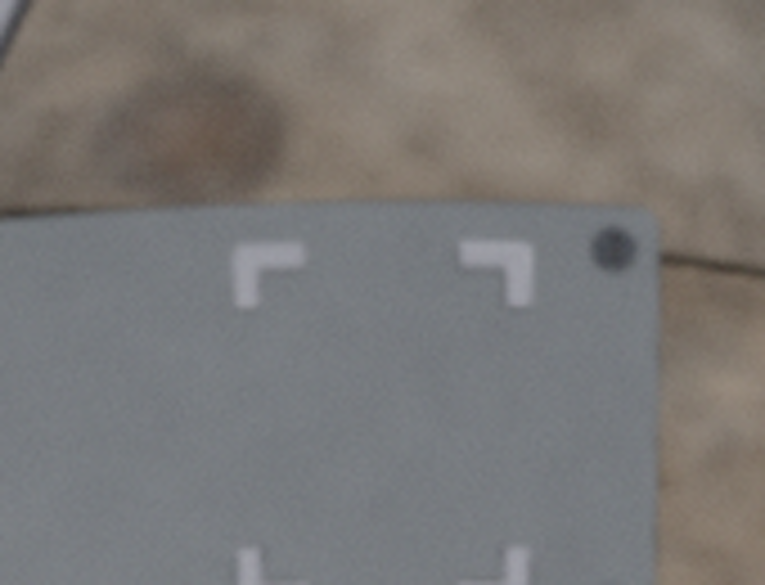

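Run:
```python
from h import *
M=np.load('M3.npy')
f=lambda p:atz('wrist',p,.019,M)
a,b=f((281.6,54)),f((348.4,53.8));c,d=f((282.9,122.2)),f((347.6,122.2))
print(a,b,np.linalg.norm(a-b),c,d,np.linalg.norm(c-d))
v=a-b;print(np.degrees(np.arctan2(-v[0],v[1])))
m=(a+b)/2;y=np.radians(5.2);print('centre',m-.0355*np.array([np.cos(y),np.sin(y),0]))
for px in ((287.3,66.7),(342.9,66.7),(287.3,122.2),(342.7,122.2)): print('inner',f(px))
```

```text
[0.5230468  0.01447196 0.019     ] [ 0.52813612 -0.04253692  0.019     ] 0.0572356008229234 [0.46303719 0.00842264 0.019     ] [ 0.46801777 -0.04771549  0.019     ] 0.0563586360041869
5.101404533630377
centre [ 0.49023756 -0.01724994  0.019     ]
inner [0.51201912 0.00854243 0.019     ]
inner [ 0.51613149 -0.03889629  0.019     ]
inner [0.46331824 0.00456729 0.019     ]
inner [ 0.46757291 -0.0434586   0.019     ]
```

```bash
python3 -m crank '[[4.5,-0.23,0,0,0,0,3],[4.5,-0.22,0,0,0,0,3],[0,0,3.5,0,0,0,3],[0,0,3.5,0,0,0,3],[0,0,2.5,0,0,0,3],[0,0,0.8,0,0,0,3],[0,0,0,0,0,0,3],[0,0,0,0,0,0,3]]'
python3 -m crank '[[0,0,0.3,0,0,0,3],[0,0,0.3,0,0,0,3],[0,0,0.2,0,0,0,3],[0,0,0,0,0,0,3]]'
```

```text
time: 8.15
ee_pos: [0.4903, -0.0177, 0.0379]
ee_rot: [179.9, -0.1, 5.1]
ft_force: [0.5, 0.2, 0.1]
gripper_width: 0.0394
time: 8.55
ee_pos: [0.4892, -0.0174, 0.0286]
ee_rot: [180.0, -0.0, 5.1]
ft_force: [-0.1, 0.5, -0.4]
gripper_width: 0.039
```

```bash
python3 -m crank '[[0,0,0.1,0,0,0,3],[0,0,0,0,0,0,4.6],[0,0,0,0,0,0,5.5],[0,0,0,0,0,0,5.5],[0,0,0,0,0,0,5.5],[0,0,-1,0,0,0,5.5],[0,0,-3,0,0,0,5.5],[0,0,-4,0,0,0,5.5],[0,0,-4,0,0,0,5.5],[-4.5,0,0,0,0,0,5.5],[-4.5,0,0,0,0,0,5.5],[0,0,0,0,0,0,5.5]]'
python3 - <<'E'
from h import *
M=T();np.save('M4.npy',M);print(M.round(4));p,d=look('wrist','w4.png');
for l in ['bar_end','knob_grip','foot_face']: print(l,[(o['pixel'],round(o['confidence'],2),atz('wrist',o['pixel'],{'bar_end':.051,'knob_grip':.079}.get(l,.029),M).round(3)) for o in r.spot_point('wrist',l)])
E
```

```text
time: 9.75
ee_pos: [0.3905, -0.023, 0.1477]
ee_rot: [-179.7, 0.6, 5.1]
ft_force: [-0.5, 0.4, 0.1]
gripper_width: 0.0553
[[ 0.996   0.0889 -0.0111  0.3905]
 [ 0.089  -0.996   0.0037 -0.023 ]
 [-0.0107 -0.0047 -0.9999  0.1477]
 [ 0.      0.      0.      1.    ]]
bar_end [([274.0, 87.0], 0.46, array([0.482, 0.022, 0.051])), ([321.8, 84.5], 0.21, array([ 0.487, -0.015,  0.051]))]
knob_grip []
foot_face []
```

View pics/w4.png

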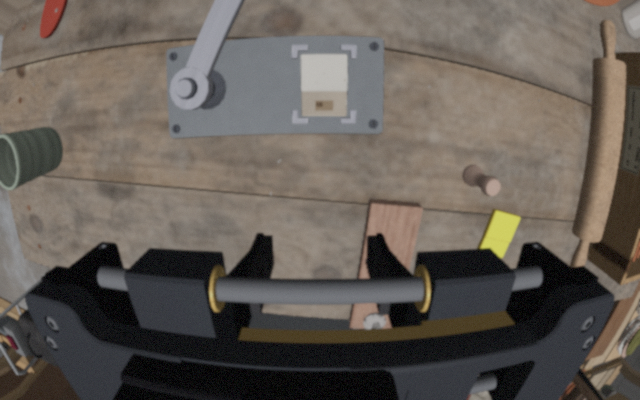

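The tile lies in the bed with all four stops outside it. Next I'll go to the bar end, with tool x pointing towards the post (yaw about 160°).

```bash
python3 -m crank '[[3.9,-0.73,0,0,0,0,5.5],[3.9,-0.73,0,0,0,0,5.5],[3.9,-0.73,0,0,0,0,5.5],[3.9,-0.73,0,0,0,0,5.5],[3.9,-0.73,0,0,0,0,5.5],[3.9,-0.73,0,0,0,0,5.5],[0,0,0,0,0,-0.1424,5.5],[0,0,0,0,0,-0.1424,5.5],[0,0,0,0,0,-0.1424,5.5],[0,0,0,0,0,-0.1424,5.5],[0,0,0,0,0,-0.1424,5.5],[0,0,0,0,0,-0.1424,5.5]]'
python3 -m crank '[[0,0,0,0,0,-0.1424,5.5],[0,0,0,0,0,-0.1424,5.5],[0,0,0,0,0,-0.1424,5.5],[0,0,0,0,0,-0.1424,5.5],[0,0,0,0,0,-0.1424,5.5],[0,0,0,0,0,-0.1424,5.5],[0,0,0,0,0,-0.1424,5.5],[0,0,0,0,0,-0.1424,5.5],[0,0,0,0,0,-0.1424,5.5],[0,0,0,0,0,-0.1424,5.5],[0,0,0,0,0,-0.1424,5.5],[0,0,0,0,0,-0.1424,5.5]]'
python3 -m crank '[[0,0,0,0,0,-0.1424,5.5],[0,0,0,0,0,0,5.5],[0,0,0,0,0,0,5.5]]'
python3 - <<'E'
from h import *
M=T();p,d=look('wrist','w5.png');Mi=np.linalg.inv(M)
for l,z in (('bar_end',.051),('knob_grip',.079),('tile_bed',.014),('test_tile',.014)): print(l,[(o['pixel'],round(o['confidence'],2),atz('wrist',o['pixel'],z,M).round(3)) for o in r.spot_point('wrist',l)])
E
```

```text
time: 11.15
ee_pos: [0.6302, 0.0395, 0.1473]
ee_rot: [179.9, -0.0, 54.5]
ft_force: [-0.6, 0.3, -0.4]
gripper_width: 0.0547
time: 12.35
ee_pos: [0.6302, 0.0395, 0.1473]
ee_rot: [180.0, 0.1, 152.4]
ft_force: [-0.8, -0.2, 1.7]
gripper_width: 0.0552
time: 12.65
ee_pos: [0.6295, 0.0394, 0.1473]
ee_rot: [180.0, 0.0, 160.0]
ft_force: [-0.6, 0.7, 0.5]
gripper_width: 0.0552
bar_end [([318.7, 195.1], 0.94, array([0.623, 0.042, 0.051]))]
knob_grip [([318.8, 150.2], 0.71, array([0.583, 0.057, 0.079]))]
tile_bed []
test_tile [([45.7, 67.7], 0.96, array([ 0.367, -0.218,  0.014])), ([261.9, 297.8], 0.88, array([ 0.726, -0.064,  0.014])), ([209.3, 75.4], 0.86, array([ 0.488, -0.018,  0.014])), ([239.2, 212.3], 0.85, array([ 0.623, -0.043,  0.014]))]
```

View pics/w5.png

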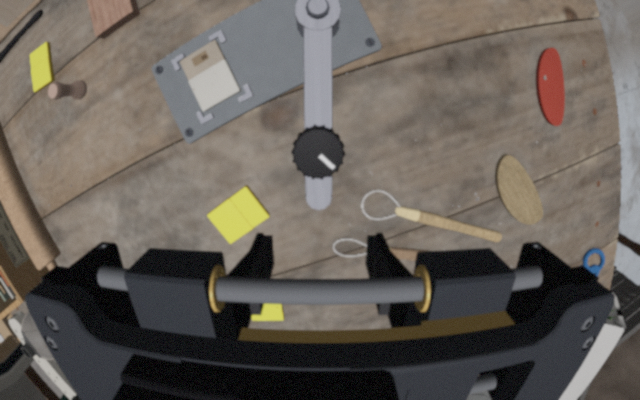

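The tool is aligned with the bar: bar end at (319,195), knob at (319,150), and the tile is still in its bed at (209,75). Next I descend around the bar end.

```bash
python3 -m crank '[[0.9,0,2,0,0,0,5.5],[0,0,4,0,0,0,5.5],[0,0,3,0,0,0,5.5],[0,0,0.6,0,0,0,5.5],[0,0,0,0,0,0,2.8],[0,0,0,0,0,0,2.8],[0,0,0,0,0,0,2.8],[0,0,0,0,0,0,2.8]]' 10
python3 -m crank '[[0.037,-1.05,0,0,0,0.07,2.8],[0.037,-1.05,0,0,0,0.07,2.8],[0.037,-1.05,0,0,0,0.07,2.8],[0.037,-1.05,0,0,0,0.07,2.8]]' 30
```

```text
time: 13.7
ee_pos: [0.6213, 0.0421, 0.0532]
ee_rot: [180.0, 0.2, 160.2]
ft_force: [-0.2, 0.2, 0.1]
gripper_width: 0.0323
time: 14.1
ee_pos: [0.6022, 0.0054, 0.053]
ee_rot: [179.8, 0.2, 143.9]
ft_force: [1.3, 3.2, 0.7]
gripper_width: 0.0283
```

```bash
python3 -m crank '[[0.037,-1.05,0,0,0,0.07,2.8],[0.037,-1.05,0,0,0,0.07,2.8],[0.037,-1.05,0,0,0,0.07,2.8],[0.037,-1.05,0,0,0,0.07,2.8],[0.037,-1.05,0,0,0,0.07,2.8],[0.037,-1.05,0,0,0,0.07,2.8],[0.037,-1.05,0,0,0,0.07,2.8],[0.037,-1.05,0,0,0,0.07,2.8],[0.037,-1.05,0,0,0,0.07,2.8],[0.037,-1.05,0,0,0,0.07,2.8],[0.037,-1.05,0,0,0,0.07,2.8]]'
python3 -m crank '[[0,-0.4,0,0,0,0.03,2.8],[0,-0.2,0,0,0,0,2.8]]'
```

```text
time: 15.2
ee_pos: [0.5074, -0.0553, 0.0529]
ee_rot: [179.7, 0.1, 99.8]
ft_force: [2.2, 1.0, 1.7]
gripper_width: 0.0281
time: 15.4
ee_pos: [0.501, -0.0563, 0.0526]
ee_rot: [179.7, 0.1, 98.3]
ft_force: [4.1, 0.2, 1.2]
gripper_width: 0.0278
```

```bash
python3 -m crank '[[0,-0.3,0,0,0,0.03,2.8],[0,-0.3,0,0,0,0.02,2.8],[0,-0.1,0,0,0,0,2.8]]'
python3 -m crank '[[0,-0.15,0,0,0,0,2.8],[0,-0.15,0,0,0,0,2.8]]'
```

```text
time: 15.7
ee_pos: [0.4926, -0.0568, 0.0517]
ee_rot: [179.9, 0.0, 95.4]
ft_force: [3.5, -0.7, 2.1]
gripper_width: 0.0282
time: 15.9
ee_pos: [0.4904, -0.0571, 0.0516]
ee_rot: [179.8, 0.0, 95.4]
ft_force: [6.6, 0.6, -1.0]
gripper_width: 0.0279
```

```bash
python3 -m crank '[[0,-0.15,0,0,0,0,2.8],[0,0,0,0,0,0,2.8]]'
python3 -m crank '[[0,-0.15,0,0,0,0,2.8],[0,0,0,0,0,0,2.8]]'
```

```text
time: 16.1
ee_pos: [0.4903, -0.0571, 0.0516]
ee_rot: [179.7, 0.1, 95.4]
ft_force: [7.3, 2.3, -1.1]
gripper_width: 0.0282
time: 16.3
ee_pos: [0.4902, -0.0572, 0.0515]
ee_rot: [179.5, 0.1, 95.3]
ft_force: [11.0, 3.8, -3.9]
gripper_width: 0.0282
```

The arm is on its stop: the position held while the force rose from 3 to 11 N. Now I release, rise and look.

```bash
python3 -m crank '[[0,0.5,0,0,0,0,2.8],[0,0,0,0,0,0,5],[0,0,0,0,0,0,5],[0,0,0,0,0,0,5],[0,0,-2,0,0,0,5],[0,0,-4,0,0,0,5],[0,0,-4,0,0,0,5],[0,0,0,0,0,0,5],[0,0,0,0,0,0,5]]'
python3 - <<'E'
from h import *
M=T();np.save('M6.npy',M);p,d=look('wrist','w6.png');print(M.round(3))
for l,z in (('bar_end',.051),('knob_grip',.079)): print(l,[(o['pixel'],round(o['confidence'],2),atz('wrist',o['pixel'],z,M).round(4)) for o in r.spot_point('wrist',l)])
g=cv2.cvtColor(p,cv2.COLOR_RGB2GRAY)[90:210,250:390];m=(g<45).astype(np.uint8)
n,L,S,C=cv2.connectedComponentsWithStats(m);
for k in range(1,n):
  if S[k,4]>300: print(S[k],C[k]+[250,90],atz('wrist',C[k]+[250,90],.0905,M).round(4))
E
```

```text
time: 17.2
ee_pos: [0.4908, -0.0566, 0.1521]
ee_rot: [180.0, 0.0, 95.4]
ft_force: [-0.2, -0.0, -0.3]
gripper_width: 0.05
[[-0.094  0.996  0.001  0.491]
 [ 0.996  0.094 -0.    -0.057]
 [-0.     0.001 -1.     0.152]
 [ 0.     0.     0.     1.   ]]
bar_end [([320.2, 201.9], 0.7, array([ 0.4918, -0.0562,  0.051 ]))]
knob_grip [([325.6, 159.7], 0.82, array([ 0.4916, -0.014 ,  0.079 ]))]
```

View pics/w6.png

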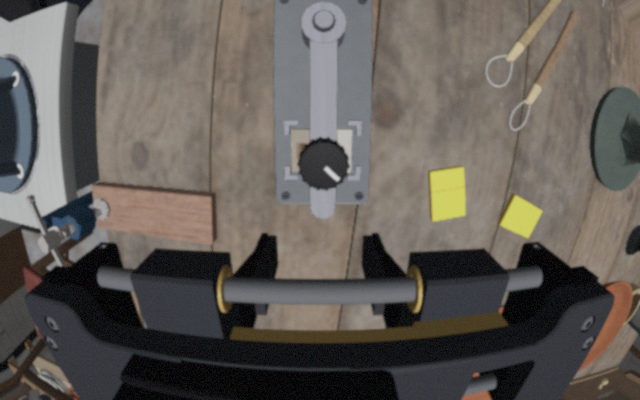

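```bash
python3 - <<'E'
from h import *
M=np.load('M6.npy');p=cv2.imread('pics/w6.png')
g=cv2.cvtColor(p,cv2.COLOR_BGR2GRAY)[125:205,285:365]
m=((g<75)*255).astype(np.uint8);m=cv2.morphologyEx(cv2.morphologyEx(m,cv2.MORPH_OPEN,np.ones((5,5))),cv2.MORPH_CLOSE,np.ones((11,11)))
n,L,S,C=cv2.connectedComponentsWithStats(m);k=1+np.argmax(S[1:,4]);print(S[k],C[k]+[285,125])
for q in ((324,162),C[k]+[285,125]):
  for z in(.0905,.085,.079):
    w=atz('wrist',q,z,M);print(q,z,w.round(4),'tool',(np.linalg.inv(M)@np.r_[w,1])[:2].round(4))
a,d=look('top')
print([(o['pixel'],o['confidence'],atz('top',o['pixel'],.079).round(4)) for o in r.spot_point('top','knob_grip')])
E
python3 -m crank '[[4,0.2,0,0,0,0,6],[0,0,0,0,0,-0.14,6],[0,0,0,0,0,-0.14,6],[0,0,0,0,0,-0.14,6],[0,0,0,0,0,-0.14,6],[0,0,0,0,0,-0.14,6],[0,0,0,0,0,-0.14,6],[0,0,0,0,0,-0.14,6],[0,0,0,0,0,-0.14,6],[0,0,0,0,0,-0.14,6],[0,0,0,0,0,-0.14,6],[0,0,0,0,0,-0.14,6]]'
python3 -m crank '[[0,0,0,0,0,-0.14,6],[0,0,0,0,0,-0.14,6],[0,0,0,0,0,-0.14,6],[0,0,0,0,0,-0.14,6],[0,0,0,0,0,0,6],[0,0,0,0,0,0,6]]'
python3 -c "
from h import *
s=r.read_state();print(s['joint_pos']);print(T().round(4))"
```

```text
[  14   14   48   50 1891] [322.2014807  162.97937599]
(324, 162) 0.0905 [ 0.4902 -0.0136  0.0905] tool [0.0429 0.0034]
(324, 162) 0.085 [ 0.4904 -0.0147  0.085 ] tool [0.0418 0.0035]
(324, 162) 0.079 [ 0.4906 -0.0159  0.079 ] tool [0.0406 0.0036]
[322.2014807  162.97937599] 0.0905 [ 0.489  -0.0144  0.0905] tool [0.0422 0.0021]
[322.2014807  162.97937599] 0.085 [ 0.4892 -0.0155  0.085 ] tool [0.0411 0.0022]
[322.2014807  162.97937599] 0.079 [ 0.4893 -0.0167  0.079 ] tool [0.0399 0.0022]
[([347.5, 214.8], 0.6, array([ 0.4896, -0.021 ,  0.079 ]))]
time: 18.65
ee_pos: [0.4887, -0.0164, 0.1504]
ee_rot: [180.0, -0.1, -176.0]
ft_force: [-0.7, 0.5, 0.1]
gripper_width: 0.0603
time: 19.25
ee_pos: [0.489, -0.0165, 0.1508]
ee_rot: [179.9, -0.1, -144.4]
ft_force: [0.1, 0.0, 0.4]
gripper_width: 0.06
[-1.50474013e+01  2.73019397e+01  1.05920917e+02  2.82978361e-03
  4.68782738e+01 -1.40614233e+02]
[[-8.135e-01 -5.816e-01 -1.700e-03  4.890e-01]
 [-5.816e-01  8.135e-01  5.000e-04 -1.650e-02]
 [ 1.100e-03  1.400e-03 -1.000e+00  1.508e-01]
 [ 0.000e+00  0.000e+00  0.000e+00  1.000e+00]]
```

```bash
python3 -m crank '[[-0.1,0,2,0,0,0,6],[0,0,3,0,0,0,6],[0,0,1.6,0,0,0,6],[0,0,0.5,0,0,0,6],[0,0,0,0,0,0,6],[0,0,0,0,0,0,3],[0,0,0,0,0,0,3],[0,0,0,0,0,0,3],[0,0,0,0,0,0,3],[0,0,0,0,0,0,3],[0,0,0,0,0,0,3],[0,0,0,0,0,0,3]]' 30
python3 -c "
from h import *
s=r.read_state();M=T();print(M[:3,:3].T@s['ft_force'],s['torque'])"
```

```text
time: 20.45
ee_pos: [0.491, -0.0165, 0.0811]
ee_rot: [-179.9, 0.1, -144.3]
ft_force: [0.5, -2.2, 6.0]
gripper_width: 0.0355
[ 0.91257879 -2.07246657 -6.00845738] [-0.24412752 -0.14910965  0.06253404]
```

```bash
python3 -m crank '[[0,0,-0.1,0,0,0,3],[0,0,0,0,0,0,3],[0,0,0.024,0,0,0.12,3],[0,0,0.024,0,0,0.12,3],[0,0,0.024,0,0,0.12,3],[0,0,0.024,0,0,0.12,3],[0,0,0.024,0,0,0.12,3],[0,0,0.024,0,0,0.12,3]]' 40
python3 -c "
from h import *
s=r.read_state();M=T();print(M[:3,:3].T@s['ft_force'],s['torque'])"
```

```text
time: 21.25
ee_pos: [0.4912, -0.0173, 0.0799]
ee_rot: [-179.9, 0.1, 174.3]
ft_force: [1.3, -6.6, -1.9]
gripper_width: 0.0351
[-1.97491205 -6.41143637  1.9174749 ] [-1.14756915 -0.40087984  0.08311061]
```

```bash
python3 -m crank '[[0.1,-0.15,0,0,0,0,3],[0,0,0.024,0,0,0.12,3],[0,0,0.024,0,0,0.12,3],[0,0,0.024,0,0,0.12,3],[0,0,0.024,0,0,0.12,3],[0,0,0.024,0,0,0.12,3],[0,0,0.024,0,0,0.12,3]]' 40
python3 -c "
from h import *
s=r.read_state();M=T();print(M[:3,:3].T@s['ft_force'],s['torque'])"
```

```text
time: 21.95
ee_pos: [0.4907, -0.0183, 0.0785]
ee_rot: [179.9, 0.2, 133.1]
ft_force: [3.5, -5.6, -3.9]
gripper_width: 0.0352
[-6.43313633 -1.26491957  3.89394654] [-0.84274618 -0.79375244  0.08629821]
```

```bash
python3 -m crank '[[-0.1,-0.1,0.05,0,0,0,3],[0,0,0.024,0,0,0.12,3],[0,0,0.024,0,0,0.12,3],[0,0,0.024,0,0,0.12,3],[0,0,0.024,0,0,0.12,3],[0,0,0.024,0,0,0.12,3],[0,0,0.024,0,0,0.12,3],[0,0,0.024,0,0,0.12,3],[0,0,0.024,0,0,0.12,3]]' 40
python3 -c "
from h import *
s=r.read_state();M=T();print(M[:3,:3].T@s['ft_force'],s['torque'])"
```

```text
time: 22.85
ee_pos: [0.4896, -0.0188, 0.0764]
ee_rot: [179.9, -0.0, 78.1]
ft_force: [2.9, -1.4, 0.6]
gripper_width: 0.0348
[-0.80215814  3.12337433 -0.61156431] [-0.29089685 -0.62356722  0.08652851]
```

Forces are low now. About 2.4 rad turned; continuing.

```bash
python3 -m crank '[[0,0,0.024,0,0,0.12,3],[0,0,0.024,0,0,0.12,3],[0,0,0.024,0,0,0.12,3],[0,0,0.024,0,0,0.12,3],[0,0,0.024,0,0,0.12,3],[0,0,0.024,0,0,0.12,3],[0,0,0.024,0,0,0.12,3],[0,0,0.024,0,0,0.12,3]]' 40
python3 -c "
from h import *
s=r.read_state();M=T();print(M[:3,:3].T@s['ft_force'],s['torque'],s['joint_pos'][5])"
python3 -m crank '[[0,0,0.024,0,0,0.12,3],[0,0,0.024,0,0,0.12,3],[0,0,0.024,0,0,0.12,3],[0,0,0.024,0,0,0.12,3],[0,0,0.024,0,0,0.12,3],[0,0,0.024,0,0,0.12,3],[0,0,0.024,0,0,0.12,3]]' 40
python3 -c "
from h import *
s=r.read_state();M=T();print(M[:3,:3].T@s['ft_force'],s['torque'],s['joint_pos'][5])"
```

```text
time: 23.65
ee_pos: [0.4886, -0.0181, 0.0746]
ee_rot: [-179.9, 0.0, 23.1]
ft_force: [1.0, 1.3, 2.4]
gripper_width: 0.035
[ 1.46799992 -0.81285441 -2.38733545] [ 0.13356383 -0.29941084  0.09105753] 51.55894671314659
time: 24.35
ee_pos: [0.4846, -0.0154, 0.0733]
ee_rot: [-180.0, 0.6, -24.8]
ft_force: [-4.5, 13.1, 14.7]
gripper_width: 0.0352
[ -9.71756571 -10.02586827 -14.62029438] [2.56111675 0.81170434 1.05370706] 99.5097444292247
```

```bash
python3 -m crank '[[0,0,0,0,0,0,6],[0,0,0,0,0,0,6],[0,0,0,0,0,0,6],[0,0,-2,0,0,0,6],[0,0,-4,0,0,0,6],[-3,0,-2,0,0,0,6],[0,0,0,0,0,0,6],[0,0,0,0,0,0,6]]'
python3 - <<'E'
from h import *
M=T();np.save('M7.npy',M);p,d=look('wrist','w7.png');print(M.round(3))
for l,z in (('bar_end',.051),('knob_grip',.070)): print(l,[(o['pixel'],round(o['confidence'],2),atz('wrist',o['pixel'],z,M).round(4)) for o in r.spot_point('wrist',l)])
cv2.imwrite('pics/w7c.png',cv2.resize(p[20:240,180:460,::-1],None,fx=2.7,fy=2.7,interpolation=cv2.INTER_CUBIC))
E
```

```text
time: 25.15
ee_pos: [0.4615, -0.0062, 0.1528]
ee_rot: [-180.0, -0.0, -24.9]
ft_force: [0.7, -0.2, 0.2]
gripper_width: 0.0598
[[ 0.907 -0.42   0.     0.462]
 [-0.42  -0.907 -0.    -0.006]
 [ 0.    -0.    -1.     0.153]
 [ 0.     0.     0.     1.   ]]
bar_end [([360.0, 142.9], 0.57, array([ 0.4936, -0.0572,  0.051 ]))]
knob_grip [([316.2, 170.0], 0.78, array([ 0.4915, -0.0168,  0.07  ]))]
```

View pics/w7c.png

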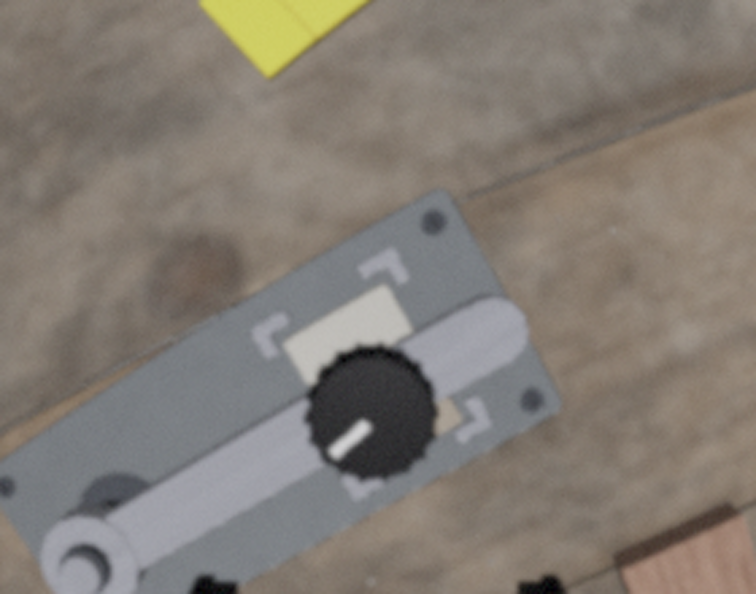

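The knob's line turned by about 3.8 rad clockwise. The arm lies over the bed and the tile is in place. I'll check the knob height by depth and parallax.

Run:
```python
from h import *
M=T();p,d=look('wrist');m=r.camera_model('wrist');W=M@np.array(m['tool_from_camera'])
def zs(u0,u1,v0,v1):
  o=[]
  for u in range(u0,u1):
    for v in range(v0,v1):
      a=np.array([u-m['cx'],v-m['cy']]);q=np.hypot(*a);th=q/m['fx']
      if d[v,u]>0:o.append((W@np.r_[a/q*np.tan(th)*d[v,u],d[v,u],1])[2])
  return np.median(o).round(4),np.std(o).round(4),len(o)
f=lambda x,y:(int(180+x/2.7),int(20+y/2.7))
for n,(x,y),h in (('knob',(375,405),10),('bar end',(475,340),5),('bar',(200,495),5),('tile',(340,330),5),('plate',(150,420),5),('table',(600,200),10)):
  u,v=f(x,y);print(n,zs(u-h,u+h,v-h,v+h))
```

```text
knob (np.float64(0.0809), np.float64(0.0006), 397)
bar end (np.float64(0.0564), np.float64(0.0007), 100)
bar (np.float64(0.0563), np.float64(0.0007), 100)
tile (np.float64(0.0222), np.float64(0.0012), 100)
plate (np.float64(0.0131), np.float64(0.0007), 98)
table (np.float64(-0.0008), np.float64(0.0007), 399)
```

Depth puts the knob top at about 81.5 mm once the ~0.8 mm bias is removed. That matches "screwed right down", so the knob probably started about 0.5 rad in. I'll confirm by regripping and testing the torque.

```bash
python3 -m crank '[[3,-0.15,2,0,0,0,6],[0,0,4,0,0,0,6],[0,0,1.5,0,0,0,6],[0,0,0.4,0,0,0,6],[0,0,0,0,0,0,6],[0,0,0,0,0,0,3],[0,0,0,0,0,0,3],[0,0,0,0,0,0,3],[0,0,0,0,0,0,3],[0,0,0,0,0,0,3],[0,0,0,0,0,0,3]]' 40
python3 -c "
from h import *
s=r.read_state();print(s['torque'])"
for i in 1; do python3 -m crank '[[0,0,0,0,0,0.06,3],[0,0,0,0,0,0.06,3],[0,0,0,0,0,0,3]]' 40; python3 -c "
from h import *
s=r.read_state();print(s['torque'],s['joint_pos'][5])"; done
python3 -m crank '[[0,0,0,0,0,0.06,3],[0,0,0,0,0,0.06,3],[0,0,0,0,0,0,3]]' 40; python3 -c "
from h import *
s=r.read_state();print(s['torque'],s['joint_pos'][5])"
```

```text
time: 26.45
ee_pos: [0.4901, -0.0176, 0.0742]
ee_rot: [-180.0, -0.1, -24.9]
ft_force: [0.3, -0.4, 4.5]
gripper_width: 0.0349
[0.09368717 0.03170533 0.00459551]
time: 26.75
ee_pos: [0.4899, -0.0175, 0.0742]
ee_rot: [180.0, -0.1, -31.7]
ft_force: [-1.7, -0.1, 5.3]
gripper_width: 0.0353
[0.04080877 0.10840817 0.35043369] 106.60801980279057
time: 27.05
ee_pos: [0.49, -0.0176, 0.0742]
ee_rot: [180.0, -0.1, -38.4]
ft_force: [-0.3, -0.6, 5.6]
gripper_width: 0.035
[0.15707798 0.07238495 0.77376428] 113.4195991101884
```

The torque climbs to 0.77 Nm, far above the 0.11 Nm running torque, so the knob is on its hard stop. Release, retreat, final check.

```bash
python3 -m crank '[[0,0,0,0,0,0,6],[0,0,0,0,0,0,6],[0,0,0,0,0,0,6],[0,0,-2,0,0,0,6],[0,0,-4,0,0,0,6],[0,0,-4,0,0,0,6],[-4,0,-1,0,0,0,6],[0,0,0,0,0,0,6],[0,0,0,0,0,0,6]]'
python3 - <<'E'
from h import *
M=T();p,d=look('wrist','w8.png');t,_=look('top');s,_=look('scene')
for c in('top',):
  for l in('green_tumbler','clay_stamp','bar_end'): print(l,[(np.round(o['pixel']),round(o['confidence'],2)) for o in r.spot_point(c,l)])
c=cv2.resize(p[40:260,180:460],None,fx=1.4,fy=1.4);e=cv2.resize(t[140:260,200:450],(392,188))
im=np.zeros((c.shape[0]+188,392,3),np.uint8);im[:c.shape[0],:]=c[:,:392];im[c.shape[0]:]=e
cv2.imwrite('pics/fin.png',im[:,:,::-1])
E
```

```text
time: 27.95
ee_pos: [0.4577, 0.008, 0.1838]
ee_rot: [-180.0, -0.0, -38.6]
ft_force: [0.6, -0.2, -0.9]
gripper_width: 0.0601
green_tumbler [(array([221., 240.]), 0.88)]
clay_stamp [(array([401., 240.]), 0.39), (array([224., 240.]), 0.25)]
bar_end []
```

View pics/fin.png

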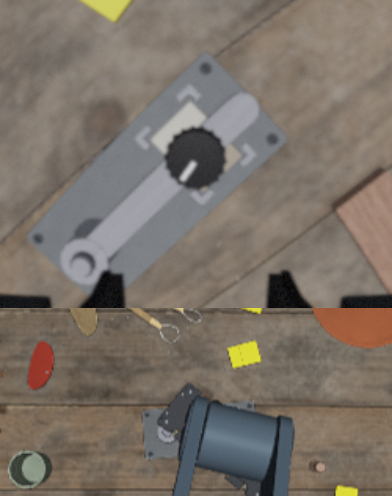

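The knob line now points at 109° in world, against 108.8° before the extra turn, so the knob did not move and is on its stop. The arm lies along the jig, the tile is between its four stops, and the tumbler and stamp are where they were.

```bash
python3 -c "
from plant import r
print(r.close_job())"
```

```text
the job is handed in; nothing more can be done
None
```

The job is handed in, finished at about 28 s of the 72 s allowed. The test tile lies in the bed between its four corner stops. I then swung the clamp arm back over it and screwed the knob down until it stopped tight.

**Last checks**
- **Arm on its stop:** the position stayed put while the push rose to about 11 N, and the last picture shows the arm lying along the jig over the tile.
- **Knob tight:** on a second grip the torque rose to 0.77 Nm, against 0.11 Nm when turning freely, and the knob's white line stayed at about 109°. The knob's top measured about 81.5 mm, as expected when it is screwed right down.
- **Tumbler and stamp:** in the final top view both stand where they did at the start.

**What disagreed**
- **Knob turn:** the white line turned only about 3.8 rad, not 4.5. The knob probably started about 0.5 rad down, since the height and torque both say it is at the stop.
- **End of the first turn:** when the knob met its stop, the gripper twisted off-centre by 3–5 mm. The force reached about 20 N and the torque about 1 Nm, and the later picture showed the arm and tile still in place.

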